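# Line up the depth gauges by reading

### The job

Lay the four depth gauges on the dark board in order of how far the plunger is drawn out, the shortest next to the red bar and the longest at the far end, one gauge to each white outline, with the blue block flat inside its outline, lined up with it and scale window up. Do not push or pull any plunger: the readings must be kept.

Things in the scene. Friction and masses are not known exactly. Their poses are not given: they have to be found in the camera images.
- gauge_a: Loose depth gauge, about 0.17 kg: blue block 64 (x) by 28 (y) by 26 mm high, white scale window on top; from its aluminium-banded +x end a steel rod (8 mm thick, axis 14 mm up) with a yellow button (14 mm across, 6 long) points to +x. The four look alike but for the plunger: this has the least drawn plunger (8 to 12 mm). Origin: centre of the block's underside; z up.
- plunger_a (a joint): How far the plunger of gauge_a is drawn out (m): the gap between block and yellow button. 0 is pushed home, 0.060 is the most; it stays where it is by friction (about 2 N moves it) and must keep its reading.
- gauge_b: Loose depth gauge, about 0.17 kg: blue block 64 (x) by 28 (y) by 26 mm high, white scale window on top; from its aluminium-banded +x end a steel rod (8 mm thick, axis 14 mm up) with a yellow button (14 mm across, 6 long) points to +x. The four look alike but for the plunger: this has the second shortest plunger (22 to 26 mm). Origin: centre of the block's underside; z up.
- plunger_b (a joint): How far the plunger of gauge_b is drawn out (m): the gap between block and yellow button. 0 is pushed home, 0.060 is the most; it stays where it is by friction (about 2 N moves it) and must keep its reading.
- gauge_c: Loose depth gauge, about 0.17 kg: blue block 64 (x) by 28 (y) by 26 mm high, white scale window on top; from its aluminium-banded +x end a steel rod (8 mm thick, axis 14 mm up) with a yellow button (14 mm across, 6 long) points to +x. The four look alike but for the plunger: this has the third (36 to 40 mm). Origin: centre of the block's underside; z up.
- plunger_c (a joint): How far the plunger of gauge_c is drawn out (m): the gap between block and yellow button. 0 is pushed home, 0.060 is the most; it stays where it is by friction (about 2 N moves it) and must keep its reading.
- gauge_d: Loose depth gauge, about 0.17 kg: blue block 64 (x) by 28 (y) by 26 mm high, white scale window on top; from its aluminium-banded +x end a steel rod (8 mm thick, axis 14 mm up) with a yellow button (14 mm across, 6 long) points to +x. The four look alike but for the plunger: this has the longest plunger (50 to 54 mm). Origin: centre of the block's underside; z up.
- plunger_d (a joint): How far the plunger of gauge_d is drawn out (m): the gap between block and yellow button. 0 is pushed home, 0.060 is the most; it stays where it is by friction (about 2 N moves it) and must keep its reading.
- board: Fixed dark plate, 160 (x) by 370 mm (y), 6 mm thick, with a row of four white outlines, each 84 (x) by 48 mm (y). Origin: underside, middle of the row; x along the outlines' length, y along the row. Outlines centred at x = 0, y = -99, -33, +33, +99 mm; top at z = 6 mm; the plate spans x = -60 to +100 mm.
- red_stop: Fixed red bar 50 mm (x) by 18 mm (y), 16 mm high, on the plate just beyond one end of the row, at board y = +168 or -168 mm; a grey bar of the same shape is at the other end. It marks the end where the shortest reading goes. Origin: centre of its underside.
Things that resemble listed ones, but are neither listed nor needed, are in the scene too. Leave any pink or turquoise look-alike of the gauge_b alone.

How it is judged:
At the end, for the whole second after the job is handed in: In order of plunger length from the red bar, each block's centre is within 12 mm (along and across) of its outline's centre, within 0.25 rad of its direction (either way round), flat on the board, window up (0.15 rad), released, at rest, plunger within about 4 mm of its reading (((y of red_stop in the frame of board above 0 m and y of gauge_a in the frame of board between 0.087 and 0.111 m and y of gauge_b in the frame of board between 0.021 and 0.045 m and y of gauge_c in the frame of board between -0.045 and -0.021 m and y of gauge_d in the frame of board between -0.111 and -0.087 m) or (y of red_stop in the frame of board below 0 m and y of gauge_a in the frame of board between -0.111 and -0.087 m and y of gauge_b in the frame of board between -0.045 and -0.021 m and y of gauge_c in the frame of board between 0.021 and 0.045 m and y of gauge_d in the frame of board between 0.087 and 0.111 m)) and x of gauge_a in the frame of board between -0.012 and 0.012 m and z of gauge_a in the frame of board between 0.002 and 0.011 m and angle between the x axis of each of gauge_a, gauge_b, gauge_c, gauge_d and the x axis of board, either way round below 0.25 rad and angle between each of gauge_a, gauge_b, gauge_c, gauge_d's own z axis and vertical below 0.15 rad and linear speed of each of gauge_a, gauge_b, gauge_c, gauge_d below 0.02 m/s and contact force between each of gauge_a, gauge_b, gauge_c, gauge_d and the fingers below 0.1 N and value of joint plunger_a between 0.004 and 0.016 m and x of gauge_b in the frame of board between -0.012 and 0.012 m and z of gauge_b in the frame of board between 0.002 and 0.011 m and value of joint plunger_b between 0.018 and 0.03 m and x of gauge_c in the frame of board between -0.012 and 0.012 m and z of gauge_c in the frame of board between 0.002 and 0.011 m and value of joint plunger_c between 0.032 and 0.044 m and x of gauge_d in the frame of board between -0.012 and 0.012 m and z of gauge_d in the frame of board between 0.002 and 0.011 m and value of joint plunger_d between 0.046 and 0.058 m); the robot touches nothing.
It fails at once if a plunger is shifted by more than about 4 mm, so its reading is lost (value of joint plunger_a below 0.004 m or value of joint plunger_a above 0.016 m or value of joint plunger_b below 0.018 m or value of joint plunger_b above 0.03 m or value of joint plunger_c below 0.032 m or value of joint plunger_c above 0.044 m or value of joint plunger_d below 0.046 m or value of joint plunger_d above 0.058 m).
It also fails if it takes over 90 s, if anything falls off the work surface, if the arm or the gripper's body presses on something with over 40 N, if the wrist force passes 120 N, or if a joint passes its speed limit or range.

### The arm

A 6-joint arm with a two-finger parallel gripper is mounted at the origin on the work surface. World frame = base frame: x ahead of the robot, y to its left, z up, the work surface at z = 0. Lengths are in m, angles in rad, forces in N, time in s.
With the tool pointing down it reaches from about 0.35 to 0.975 m from the base axis. Payload 4.9 kg.
Tool frame: the origin (TCP) lies on the mounting face of the last link; the fingertips stand 173 mm ahead of it and the grasp point (between the pads) lies 155 mm ahead of it; x points along the fingers, y is the direction in which the jaws open and shut, and the axes are right-handed (so a half turn about x gives the same grasp; the last joint's range is limited). The gripper opens to 85 mm and grips with 20 to 120 N. Pads are 22 mm wide; open, the fingers measure 114 mm over their backs; the gripper's body (76 mm by 85 mm) begins 54 mm behind the grasp point. The pads swing forward as they close: fully open they stand 13 mm farther back than shut.
Start: joints at [-1.435, 0.053, 1.613, -0, 1.476, -0.119], TCP at [0.158, -0.605, 0.405] pointing down, gripper open.
Joint ranges: [-3.01, 3.01], [-1.01, 2.22], [0.06, 2.58], [-1.02, 4.17], [0.09, 2.62], [-3.14, 3.14]. Speed limits (rad/s): [2.57, 2.57, 3.14, 3.14, 3.14, 3.14].

### API

Orientations are given as a rotation vector (axis times angle).
In Python, from station import readout, get_image, camera_info, job gives the robot as it stands.
- The arm moves only by the shell command python3 -m pendant 'ROWS' [FORCE]. ROWS is text: rows parted by semicolons, each of 5 numbers parted by spaces: the opening, from 0 (shut) to 1 (fully open), then the shift along the tool's x, y, z in mm, then the turn about the tool's x in degrees. In form: claw dx dy dz spin; .... A call has 1 to 10 rows; each row is the pose to reach, as a shift and turn from the pose measured when the call began, along the tool's axes at that moment; what a row does not reach only later rows make up. A row lasts 1/10 s, in which the tool goes at most 50 mm and 8.59 degrees, less where a joint would pass 70% of its speed; a pose out of reach is approached as far as the arm can. A call with a gripper value outside its range is refused whole. The fingers move at their own pace and stop on an object; FORCE is the grip in N (left out, the last holds). Time passes only in rows, so rows that repeat a pose let the fingers close. It gives the time, the measured TCP pose, the force and the opening at its end, in the units of the state.
- readout.get_obs(): the state, without advancing time (a new reading comes with each control period).
- get_image(name): name is "scene" or "top" or "wrist"; returns the picture (480x640x3 uint8, red, green, blue); there is no depth.
- camera_info(name): a dict with "fx", "fy", "cx", "cy" (pixels), "position" and "orientation" of the camera in the world; the wrist camera has in their place "T_tool_cam" (4x4, takes a point from camera to tool coordinates, whose origin is the TCP and whose axes are the tool frame's). Camera axes: x right, y up, looking along -z (the intrinsics and any distortion apply to the point x, -y, -z); pixel columns grow to the right and rows downward; lengths in m; the calibration is good to about 2 mm. A picture is of the moment at which its call begins: read the wrist's pose just before it. camera_info takes no time and is no camera call.
- job.finish_job(): hands the job in, once; it reports no verdict.
The state is a dict: "t": time; "q": joint angles; "dq": joint speeds; "effort": joint torques, N m; "tool_pos": TCP position; "tool_rot": TCP orientation; "contact_force": force on the tool from outside, world axes, zero at the start; "wrist_torque": the same for the moment, N m; "opening": finger opening in m.
Only numpy, scipy, OpenCV 4.12 (cv2) and the standard library are available. Lean on these libraries where they do the work, as an engineer would, in place of code of your own. Each camera call takes 0.05 s, during which the arm holds its last target. There are 200 camera calls.

## Working session

There is one attempt and no reset: what is moved stays moved. The work goes in short steps, Python scripts to look and compute and a shell command to move; the robot and the scene stay as the last step left them, time stands still between calls to the robot, and variables do not carry over. Pictures are saved under pics/ and viewed, and the job is handed in when it is done.

```bash
mkdir -p pics; ls; python3 - <<'E'
from station import readout,get_image,camera_info
import cv2
for n in("top","scene"):
    cv2.imwrite(f"pics/{n}0.png",get_image(n)[:,:,::-1]); print(n,camera_info(n))
print(camera_info("wrist")); print(readout.get_obs())
E
```

```text
pics
top {'fx': 473.0526017199867, 'fy': 473.0526017199867, 'cx': 319.5852573054642, 'cy': 243.35730643749247, 'position': array([0.39739931, 0.00217462, 0.66154125]), 'orientation': array([ 0.08542313, -0.15063505, -1.56731811])}
scene {'fx': 537.4525930919575, 'fy': 537.4525930919575, 'cx': 309.2605113452625, 'cy': 233.87110902161623, 'position': array([ 1.08460871, -0.04999822,  0.5951778 ]), 'orientation': array([0.62544382, 0.59189242, 1.41203893])}
{'fx': 351.0457635656287, 'fy': 351.0457635656287, 'cx': 321.66108777940144, 'cy': 240.88949888928633, 'T_tool_cam': array([[ 5.88582971e-04,  3.01030285e-01, -9.53614399e-01,
         3.07471778e-02],
       [ 9.99999707e-01, -6.43730907e-04,  4.14004131e-04,
        -6.91704336e-04],
       [-4.89243280e-04, -9.53614363e-01, -3.01030575e-01,
        -7.71054547e-02],
       [ 0.00000000e+00,  0.00000000e+00,  0.00000000e+00,
         1.00000000e+00]])}
{'t': 0.1, 'q': array([-1.43499034e+00,  5.33031437e-02,  1.61416842e+00, -4.51360503e-06,
        1.47599907e+00, -1.18992916e-01]), 'dq': array([-0.00032662, -0.00057577, -0.00271249,  0.00068623, -0.00039135,
        0.00201541]), 'effort': array([-1.54494617e-03, -3.94908786e+01, -3.71364248e+01, -2.20701827e-04,
        3.94951567e-03, -1.23275845e-05]), 'tool_pos': array([ 0.15750257, -0.60457566,  0.40357102]), 'tool_rot': array([ 2.08646835,  0.26924072, -2.08651101]), 'contact_force': array([ 0.21712486, -0.48455751, -0.40311857]), 'wrist_torque': array([-0.00601923, -0.00378322,  0.00821886]), 'opening': 0.08528938901427088}
```

View pics/top0.png

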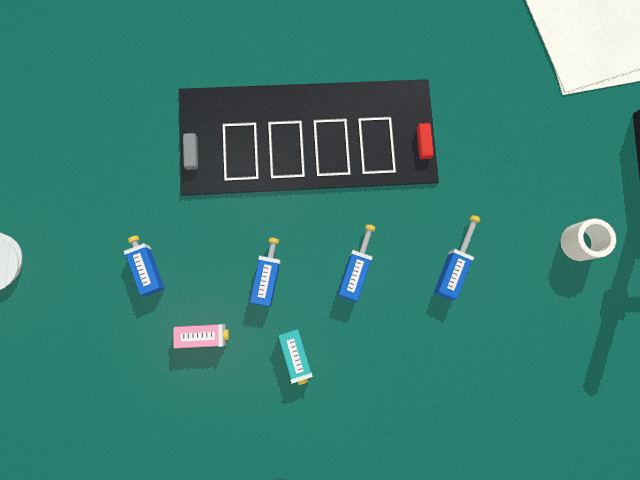

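View pics/scene0.png

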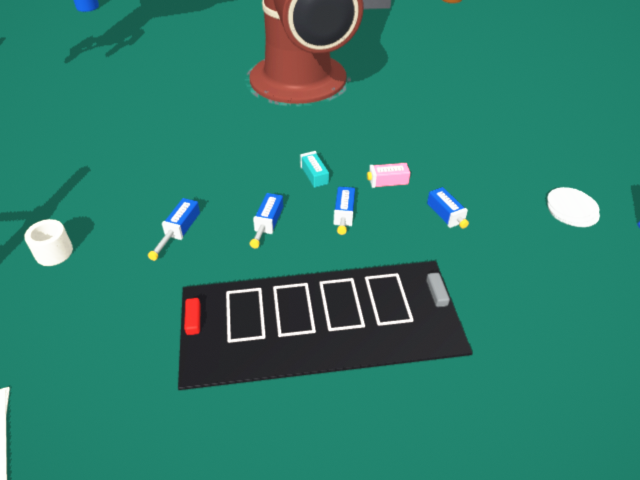

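```bash
cat > h.py <<'E'
import numpy as np, cv2
from scipy.spatial.transform import Rotation as R
from station import readout,get_image,camera_info
def cam(n):
    """picture, camera info, camera pose (o, Rcam) in the world"""
    s=readout.get_obs(); c=camera_info(n); im=get_image(n)
    if n=="wrist":
        T=np.eye(4);T[:3,:3]=R.from_rotvec(s["tool_rot"]).as_matrix();T[:3,3]=s["tool_pos"]
        T=T@c["T_tool_cam"]; return im,c,T[:3,3],T[:3,:3]
    return im,c,np.array(c["position"]),R.from_rotvec(c["orientation"]).as_matrix()
def ray(p,z,c,o,M):
    p=np.atleast_2d(p).astype(float)
    d=np.c_[(p[:,0]-c["cx"])/c["fx"],-(p[:,1]-c["cy"])/c["fy"],-np.ones(len(p))]@M.T
    return o+d*((z-o[2])/d[:,2])[:,None]
def hsv(im,lo,hi): return cv2.inRange(cv2.cvtColor(im,cv2.COLOR_RGB2HSV),lo,hi)
def blobs(m,amin):
    n,l,s,ce=cv2.connectedComponentsWithStats(m); return [(ce[i],s[i]) for i in range(1,n) if s[i,4]>=amin]
def gauges(n,z0=0.,amin=300):
    im,c,o,M=cam(n)
    b=hsv(im,(108,120,40),(130,255,255))
    cs,h=cv2.findContours(b,cv2.RETR_CCOMP,cv2.CHAIN_APPROX_NONE)
    but=[ray(ce,z0+.014,c,o,M)[0] for ce,_ in blobs(hsv(im,(20,120,90),(34,255,255)),15)]
    out=[]
    for i,k in enumerate(cs):
        if h[0][i][3]!=-1 or cv2.contourArea(k)<amin: continue
        hol=[cs[j] for j in range(len(cs)) if h[0][j][3]==i]
        if not hol: continue
        w=max(hol,key=cv2.contourArea); px=cv2.minAreaRect(w)[0]
        P=ray(px,z0+.026,c,o,M)[0]
        f=cv2.minAreaRect(ray(w[:,0],z0+.026,c,o,M)[:,:2].astype(np.float32))
        bx=cv2.boxPoints(f); e=max([bx[1]-bx[0],bx[2]-bx[1]],key=np.linalg.norm)
        g=dict(px=np.round(px),P=P,wyaw=np.degrees(np.arctan2(e[1],e[0])),wsize=np.round(np.array(f[1])*1e3,1))
        if but:
            q=min(but,key=lambda q:np.linalg.norm((q-P)[:2])); d=(q-P)[:2]
            g.update(yaw=np.degrees(np.arctan2(d[1],d[0])),read=np.linalg.norm(d)*1e3-35)
        out.append(g)
    return im,out
def go(x,y,z,yaw=None):
    """tool shift in mm and spin in deg; yaw (deg) = direction of the gauge's long axis (mod 180)"""
    s=readout.get_obs(); M=R.from_rotvec(s["tool_rot"]).as_matrix()
    d=M.T@(np.array([x,y,z])-s["tool_pos"])*1e3
    a=0
    if yaw is not None:
        cur=np.degrees(np.arctan2(M[1,2],M[0,2])); a=(yaw-cur+90)%180-90  # world yaw change
        a=-a # tool x points down
    print("shift",np.round(d,1),"spin",round(a,1),"q6",round(s["q"][5],2)," tilt",np.round(M[:,0],3))
E
python3 - <<'E'
from h import *
im,g=gauges("top")
for k in g: print(k)
im,c,o,M=cam("top")
w=hsv(im,(0,0,170),(180,60,255)); cs,h=cv2.findContours(w,cv2.RETR_CCOMP,cv2.CHAIN_APPROX_NONE)
for i,k in enumerate(cs):
    r=cv2.boundingRect(k)
    if h[0][i][3]==-1 and 800<r[2]*r[3]<4000 and r[1]<190:
        W=ray(k[:,0],.006,c,o,M)[:,:2].astype(np.float32); f=cv2.minAreaRect(W); print(r,np.round(f[0],4),np.round(f[1],4),f[2])
go(.25,0,.4,0)
E
```

```text
(223, 123, 35, 57) [0.6307 0.0887] [0.0839 0.0479] 3.3340988159179688
(268, 121, 37, 57) [0.6346 0.0228] [0.0839 0.0482] 3.611443281173706
(314, 119, 36, 57) [ 0.6384 -0.0428] [0.0839 0.0482] 3.3347222805023193
(358, 117, 38, 57) [ 0.6422 -0.1086] [0.0842 0.0483] 3.2444276809692383
shift [   4.7 -561.8 -241.9] spin 14.6 q6 -0.12  tilt [-0.     0.001 -1.   ]
```

```bash
python3 - <<'E'
from h import *
im=get_image("top"); h=cv2.cvtColor(im,cv2.COLOR_RGB2HSV)
for y in range(262,292,4): print([tuple(map(int,h[y,x])) for x in range(436,476,4)])
print(h[218,475],h[240,133])
E
```

```text
[(85, 164, 129), (85, 169, 128), (84, 166, 134), (107, 199, 136), (106, 201, 209), (106, 156, 198), (20, 6, 126), (109, 16, 229), (106, 195, 209), (84, 169, 130)]
[(84, 155, 132), (84, 169, 130), (106, 191, 135), (107, 197, 189), (106, 198, 210), (18, 10, 248), (15, 5, 201), (106, 199, 210), (106, 204, 214), (85, 157, 130)]
[(85, 171, 131), (85, 175, 128), (106, 213, 134), (106, 196, 212), (106, 208, 210), (18, 8, 151), (16, 11, 245), (106, 196, 210), (95, 168, 137), (85, 167, 127)]
[(84, 163, 130), (91, 168, 114), (107, 182, 133), (106, 193, 211), (109, 12, 228), (0, 0, 122), (109, 102, 216), (106, 197, 208), (84, 157, 130), (85, 158, 129)]
[(85, 160, 131), (107, 215, 134), (106, 204, 200), (105, 212, 207), (15, 9, 218), (24, 5, 240), (106, 201, 208), (107, 196, 206), (86, 164, 126), (85, 163, 128)]
[(83, 165, 131), (106, 198, 134), (106, 195, 211), (106, 196, 210), (15, 4, 144), (18, 12, 247), (106, 195, 209), (85, 155, 130), (84, 178, 126), (85, 161, 130)]
[(106, 196, 135), (108, 196, 169), (106, 191, 211), (16, 13, 248), (30, 3, 193), (108, 153, 211), (106, 201, 212), (84, 161, 128), (85, 164, 129), (85, 160, 132)]
[(107, 188, 140), (106, 194, 213), (106, 199, 209), (106, 207, 208), (106, 146, 213), (106, 196, 209), (104, 198, 171), (84, 162, 131), (85, 163, 128), (85, 168, 129)]
[ 25 165 235] [ 25 165 201]
```

```bash
sed -i 's/(108,120,40)/(99,120,40)/' h.py; python3 - <<'E'
from h import *
im,g=gauges("top")
for k in g: print(k)
E
```

```text
{'px': array([264., 281.]), 'P': array([0.4428715 , 0.04983117, 0.026     ]), 'wyaw': np.float32(-11.342809), 'wsize': array([13.4, 47.3]), 'yaw': np.float64(-11.045951439581083), 'read': np.float64(23.053661403849688)}
{'px': array([355., 275.]), 'P': array([ 0.45036607, -0.07229827,  0.026     ]), 'wyaw': np.float32(-19.1278), 'wsize': array([13.2, 46.9]), 'yaw': np.float64(-18.607939932104582), 'read': np.float64(37.09614711363936)}
{'px': array([456., 274.]), 'P': array([ 0.4520644 , -0.21009091,  0.026     ]), 'wyaw': np.float32(-23.634453), 'wsize': array([13.4, 47.3]), 'yaw': np.float64(-23.47815411906704), 'read': np.float64(52.34116144725374)}
{'px': array([141., 269.]), 'P': array([0.45848078, 0.21262686, 0.026     ]), 'wyaw': np.float32(22.049877), 'wsize': array([47.5, 13.5]), 'yaw': np.float64(21.839873823889267), 'read': np.float64(11.082849610121066)}
```

```bash
python3 - <<'E'
from h import *
go(.452,-.210,.28,-23.5)
E
```

```text
shift [ 124.5 -307.7 -384.4] spin 38.1 q6 -0.12  tilt [-0.     0.001 -1.   ]
```

```bash
python3 -m pendant '0.6 60 -308 -384 38; 0.6 60 -308 -384 38; 0.6 60 -308 -384 38; 0.6 60 -308 -384 38; 0.6 60 -308 -384 38; 0.6 60 -308 -384 38; 0.6 60 -308 -384 38; 0.6 124 -308 -384 38; 0.6 124 -308 -384 38; 0.6 124 -308 -384 38' 40
cat > look.py <<'E'
import sys; from h import *
z=float(sys.argv[2]) if len(sys.argv)>2 else 0.
im,g=gauges("wrist",z,1500); cv2.imwrite(f"pics/{sys.argv[1]}.png",im[:,:,::-1])
for k in g: print({a:np.round(b,3) for a,b in k.items()})
E
python3 -m pendant '0.6 0 0 0 0; 0.6 0 0 0 0'; python3 look.py d1; python3 -c "
from h import *
go(.452,-.210,.28,-23.5)"
```

```text
t: 1.3
tool_pos: [0.4424, -0.2213, 0.2894]
tool_rot: [-1.998, 0.413, 1.995]
contact_force: [0.5, -0.5, 0.2]
opening: 0.0513
t: 1.5
tool_pos: [0.4427, -0.2203, 0.2887]
tool_rot: [-1.998, 0.411, 1.998]
contact_force: [-0.4, -0.3, -0.8]
opening: 0.0513
{'px': array([133., 312.]), 'P': array([ 0.45 , -0.071,  0.026]), 'wyaw': np.float32(-18.72), 'wsize': array([12.2, 46.6]), 'yaw': np.float64(-18.502), 'read': np.float64(36.304)}
{'px': array([302., 240.]), 'P': array([ 0.452, -0.209,  0.026]), 'wyaw': np.float32(-23.744), 'wsize': array([11.8, 45.8]), 'yaw': np.float64(-23.544), 'read': np.float64(51.481)}
shift [  9.8 -14.2  -4.1] spin 0.1 q6 1.36  tilt [ 0.001 -0.001 -1.   ]
```

View pics/d1.png

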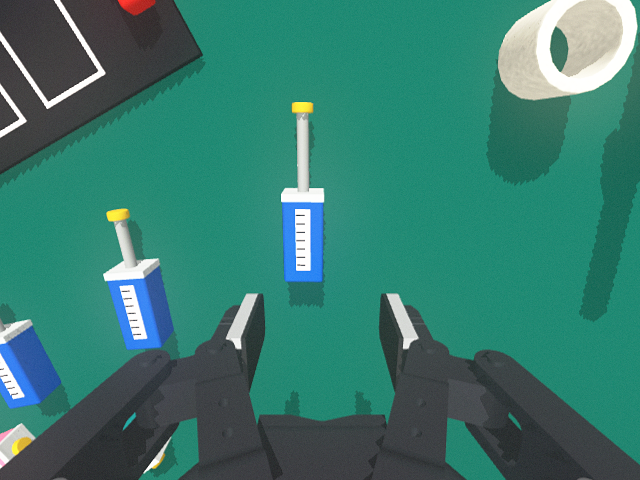

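```bash
python3 -m pendant '0.6 40 -14 -4 0; 0.6 80 -14 -4 0; 0.6 112 -14 -4 0; 0.6 112 -14 -4 0; 0.6 112 -14 -4 0; 0.1 112 -14 -4 0; 0.1 112 -14 -4 0; 0.1 112 -14 -4 0; 0.1 112 -14 -4 0; 0.1 112 -14 -4 0' 40
python3 look.py d2
```

```text
t: 2.55
tool_pos: [0.4533, -0.2113, 0.1808]
tool_rot: [-2.005, 0.416, 1.992]
contact_force: [-1.4, -1.3, 6.7]
opening: 0.0267
{'px': array([322., 335.]), 'P': array([ 0.452, -0.211,  0.026]), 'wyaw': np.float32(-23.421), 'wsize': array([11.2, 45.4]), 'yaw': np.float64(-23.233), 'read': np.float64(51.157)}
```

View pics/d2.png

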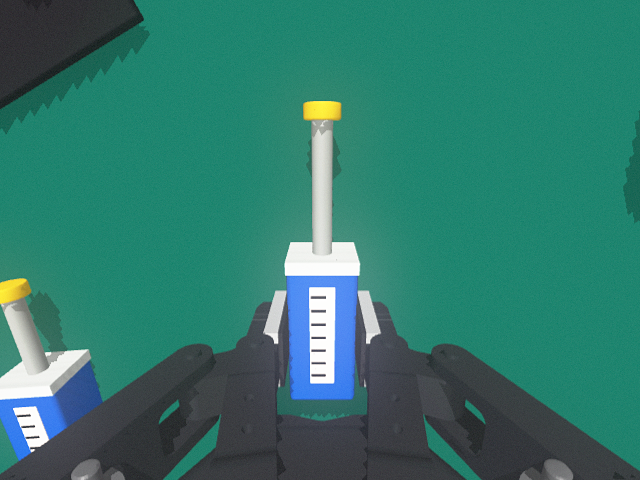

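```bash
python3 -m pendant '0.1 -50 0 0 0; 0.1 -100 0 0 0; 0.1 -100 0 0 0; 0.1 -100 0 0 0'; python3 -c "
from h import *
go(.632,.0887,.28,3.3); print(readout.get_obs()['opening'])"
```

```text
t: 3.0
tool_pos: [0.4533, -0.2112, 0.2836]
tool_rot: [-2.011, 0.418, 1.988]
contact_force: [-0.0, -0.5, -2.3]
opening: 0.0272
shift [   3.1 -346.2  -45.2] spin -26.6 q6 1.39  tilt [ 0.01  -0.008 -1.   ]
0.027176573301442755
```

```bash
python3 -m pendant '0.1 0 -40 -5 -3; 0.1 0 -85 -11 -7; 0.1 0 -130 -17 -11; 0.1 0 -175 -23 -15; 0.1 0 -220 -29 -19; 0.1 0 -265 -35 -23; 0.1 0 -310 -41 -26.6; 0.1 0 -346 -45 -26.6; 0.1 0 -346 -45 -26.6; 0.1 0 -346 -45 -26.6'; python3 -m pendant '0.1 0 0 0 0; 0.1 0 0 0 0';python3 look.py d3 .1; python3 -c "
from h import *
go(.632,.0887,.28,3.3)"
```

```text
t: 4.0
tool_pos: [0.631, 0.0892, 0.2805]
tool_rot: [2.194, 0.055, -2.182]
contact_force: [-0.7, 0.2, -2.0]
opening: 0.027
t: 4.2
tool_pos: [0.63, 0.0881, 0.279]
tool_rot: [2.191, 0.053, -2.185]
contact_force: [-0.8, -0.2, -2.3]
opening: 0.0268
{'px': array([322., 335.]), 'P': array([0.629, 0.087, 0.126]), 'wyaw': np.float32(3.073), 'wsize': array([44.8, 11.1]), 'yaw': np.float64(-151.446), 'read': np.float64(11.826)}
shift [-0.5 -0.5 -1.8] spin -0.0 q6 1.54  tilt [ 0.004 -0.008 -1.   ]
```

View pics/d3.png

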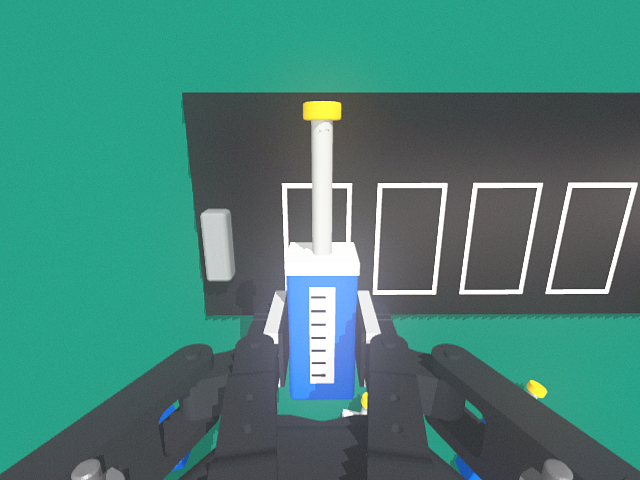

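```bash
python3 -m pendant '0.1 40 -1 -2 0; 0.1 75 -1 -2 0; 0.1 91 -1 -2 0; 0.1 91 -1 -2 0; 0.1 91 -1 -2 0; 0.1 91 -1 -2 0; 0.1 91 -1 -2 0; 0.1 92 -1 -2 0'
```

```text
t: 5.05
tool_pos: [0.6327, 0.0884, 0.1881]
tool_rot: [2.194, 0.053, -2.183]
contact_force: [-0.9, -0.3, -1.8]
opening: 0.0269
```

```bash
python3 -m pendant '0.1 2 0 0 0; 0.1 2 0 0 0; 0.1 2 0 0 0; 0.6 2 0 0 0; 0.6 2 0 0 0; 0.6 2 0 0 0;  0.6 2 0 0 0; 0.6 -45 0 0 0; 0.6 -95 0 0 0; 0.6 -100 0 0 0'
python3 look.py d4 .006; python3 -c "
from h import *
go(.4505,-.072,.28,-18.6)"
```

```text
t: 6.05
tool_pos: [0.6348, 0.0894, 0.297]
tool_rot: [2.209, 0.053, -2.168]
contact_force: [0.8, -0.3, 1.8]
opening: 0.0511
{'px': array([322., 258.]), 'P': array([0.63 , 0.088, 0.032]), 'wyaw': np.float32(3.165), 'wsize': array([45.8, 12.4]), 'yaw': np.float64(3.152), 'read': np.float64(51.322)}
shift [ 13.1 150.5 192.8] spin 21.9 q6 1.54  tilt [ 0.016 -0.008 -1.   ]
```

View pics/d4.png

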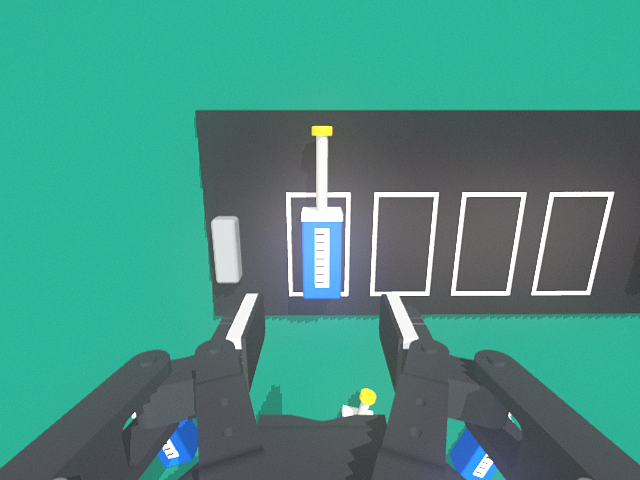

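```bash
python3 - <<'E'
from h import *
def ends(n,z):
    im,c,o,M=cam(n); return im,c,o,M
im,c,o,M=cam("wrist")
print(ray([[322,208],[322,217],[322,297],[322,228],[322,290]],.032,c,o,M)[:,0]); print("outline",ray([[322,193.5],[322,294]],.006,c,o,M)[:,0], "button",ray([[322,126],[322,136]],.020,c,o,M)[:,0])
im,c,o,M=cam("top"); cv2.imwrite("pics/t1.png",cv2.resize(im[90:300,120:480],None,fx=2.2,fy=2.2,interpolation=2)[:,:,::-1])
E
```

```text
[0.6651121  0.65891252 0.59941882 0.6512076  0.60496226]
outline [0.67083115 0.58957585] button [0.7179255 0.7115728]
```

View pics/t1.png

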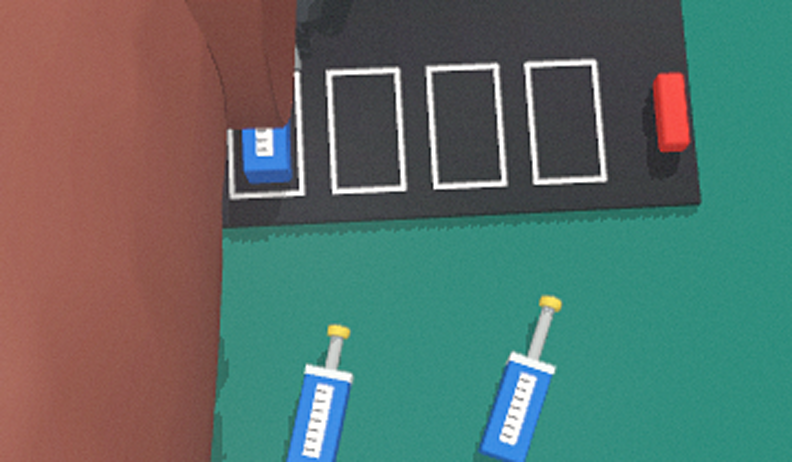

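```bash
python3 -m pendant '0.6 0 30 39 7; 0.6 0 60 77 12; 0.6 5 90 115 16; 0.6 10 120 154 22; 0.6 13 150 193 22; 0.6 13 150 193 22; 0.6 13 150 193 22; 0.6 13 150 193 22'; python3 look.py c1; python3 -c "
from h import *
go(.4505,-.072,.177,-18.6)"
```

```text
t: 7.0
tool_pos: [0.4485, -0.0713, 0.2752]
tool_rot: [-2.054, 0.345, 2.041]
contact_force: [0.6, -0.4, -0.5]
opening: 0.0512
{'px': array([156., 315.]), 'P': array([0.443, 0.051, 0.026]), 'wyaw': np.float32(-11.139), 'wsize': array([12.1, 46.5]), 'yaw': np.float64(-10.818), 'read': np.float64(22.089)}
{'px': array([320., 252.]), 'P': array([ 0.45 , -0.071,  0.026]), 'wyaw': np.float32(-18.817), 'wsize': array([11.5, 46. ]), 'yaw': np.float64(-18.723), 'read': np.float64(36.355)}
shift [98.5 -0.3 -1.1] spin -0.1 q6 1.58  tilt [ 0.006 -0.008 -1.   ]
```

```bash
python3 -m pendant '0.6 40 0 -2 0; 0.6 80 0 -2 0; 0.6 97 0 -2 0; 0.6 97 0 -2 0; 0.6 97 0 -2 0; 0.1 97 0 -2 0; 0.1 97 0 -2 0; 0.1 97 0 -2 0; 0.1 97 0 -2 0; 0.1 97 0 -2 0' 40
python3 -m pendant '0.1 0 0 0 0; 0.1 -50 0 0 0; 0.1 -100 0 0 0; 0.1 -100 0 0 0; 0.1 -100 0 0 0'; python3 look.py c2 .1; python3 -c "
from h import *
go(.636,.0228,.28,3.3)"
```

```text
t: 8.05
tool_pos: [0.4525, -0.0728, 0.1806]
tool_rot: [-2.059, 0.344, 2.036]
contact_force: [0.1, 0.3, 7.2]
opening: 0.027
t: 8.55
tool_pos: [0.4517, -0.0721, 0.2818]
tool_rot: [-2.062, 0.345, 2.033]
contact_force: [0.4, 0.3, -2.6]
opening: 0.0272
{'px': array([322., 338.]), 'P': array([ 0.449, -0.072,  0.126]), 'wyaw': np.float32(-18.862), 'wsize': array([11.3, 45.3]), 'yaw': np.float64(-18.582), 'read': np.float64(36.637)}
{'px': array([162., 317.]), 'P': array([ 0.479, -0.014,  0.126]), 'wyaw': np.float32(-11.014), 'wsize': array([ 6.8, 25.9]), 'yaw': np.float64(-5.467), 'read': np.float64(-4.054)}
shift [   0.7 -148.9 -144.9] spin -22.0 q6 1.58  tilt [ 0.009 -0.008 -1.   ]
```

View pics/c2.png

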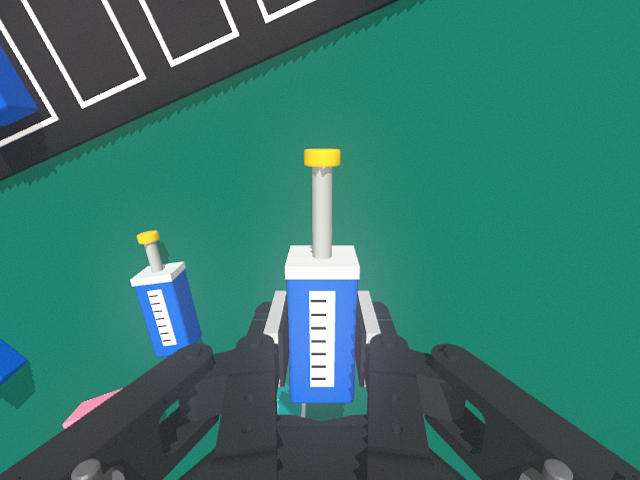

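```bash
python3 -m pendant '0.1 0 -25 -24 -4; 0.1 0 -55 -53 -9; 0.1 0 -85 -82 -13; 0.1 0 -115 -111 -17; 0.1 0 -145 -140 -22; 0.1 0 -149 -145 -22; 0.1 0 -149 -145 -22; 0.1 0 -149 -145 -22; 0.1 0 -149 -145 -22'; python3 -c "
from h import *
go(.635,.0228,.187,3.3)"
```

```text
t: 9.5
tool_pos: [0.6348, 0.0222, 0.2796]
tool_rot: [2.195, 0.052, -2.182]
contact_force: [-0.8, -0.7, -0.7]
opening: 0.027
shift [92.5 -1.4  0.3] spin -0.1 q6 1.44  tilt [ 0.006 -0.008 -1.   ]
```

```bash
python3 -m pendant '0.1 40 -1 0 0; 0.1 75 -1 0 0; 0.1 90 -1 0 0; 0.1 93 -1 0 0; 0.1 93 -1 0 0; 0.1 93 -1 0 0; 0.1 93 -1 0 0; 0.1 93 -1 0 0'
python3 -m pendant '0.1 1 0 0 0; 0.1 1 0 0 0; 0.6 1 0 0 0; 0.6 1 0 0 0; 0.6 1 0 0 0;  0.6 1 0 0 0; 0.6 -45 0 0 0; 0.6 -95 0 0 0; 0.6 -100 0 0 0'
python3 look.py c3 .006; python3 -c "
from h import *
go(.444,.050,.28,-11)"
```

```text
t: 10.3
tool_pos: [0.6355, 0.0224, 0.1873]
tool_rot: [2.197, 0.052, -2.18]
contact_force: [0.9, -0.3, -0.2]
opening: 0.0272
t: 11.2
tool_pos: [0.6373, 0.0231, 0.296]
tool_rot: [2.211, 0.051, -2.164]
contact_force: [1.1, -0.6, 0.2]
opening: 0.0508
{'px': array([322., 260.]), 'P': array([0.632, 0.021, 0.032]), 'wyaw': np.float32(2.864), 'wsize': array([45.8, 11.8]), 'yaw': np.float64(3.478), 'read': np.float64(36.618)}
{'px': array([227., 258.]), 'P': array([0.63 , 0.088, 0.032]), 'wyaw': np.float32(3.294), 'wsize': array([46.3, 12.6]), 'yaw': np.float64(3.236), 'read': np.float64(51.606)}
shift [ 10.  -37.8 191.1] spin 14.2 q6 1.44  tilt [ 0.018 -0.009 -1.   ]
```

View pics/c3.png

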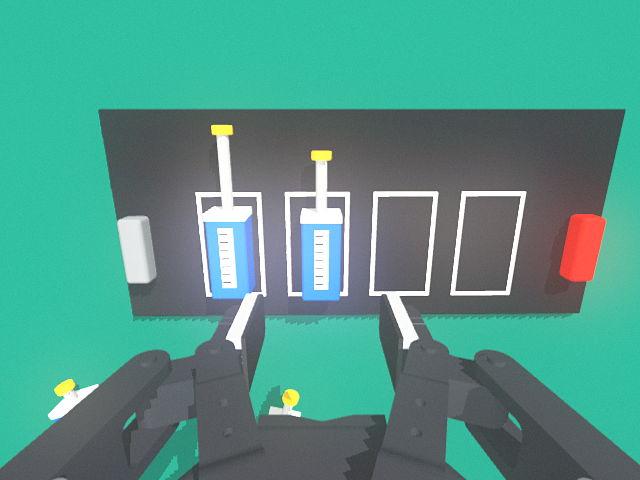

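Both good. Now gauge b.

```bash
python3 -m pendant '0.6 0 -8 40 3; 0.6 2 -15 80 6; 0.6 5 -22 120 9; 0.6 8 -30 160 12; 0.6 10 -38 191 14.2; 0.6 10 -38 191 14.2; 0.6 10 -38 191 14.2; 0.6 10 -38 191 14.2'; python3 look.py b1; python3 -c "
from h import *
go(.4445,.050,.177,-11)"
```

```text
t: 12.05
tool_pos: [0.4449, 0.0501, 0.2803]
tool_rot: [-2.146, 0.212, 2.103]
contact_force: [-0.0, -0.2, -0.2]
opening: 0.0514
{'px': array([ 82., 282.]), 'P': array([0.459, 0.215, 0.026]), 'wyaw': np.float32(21.79), 'wsize': array([45.9, 12. ]), 'yaw': np.float64(22.244), 'read': np.float64(10.751)}
{'px': array([320., 260.]), 'P': array([0.443, 0.051, 0.026]), 'wyaw': np.float32(-11.419), 'wsize': array([11.7, 45.4]), 'yaw': np.float64(-10.912), 'read': np.float64(21.936)}
shift [103.4  -0.5   2.7] spin 0.0 q6 1.71  tilt [ 0.019 -0.01  -1.   ]
```

View pics/b1.png

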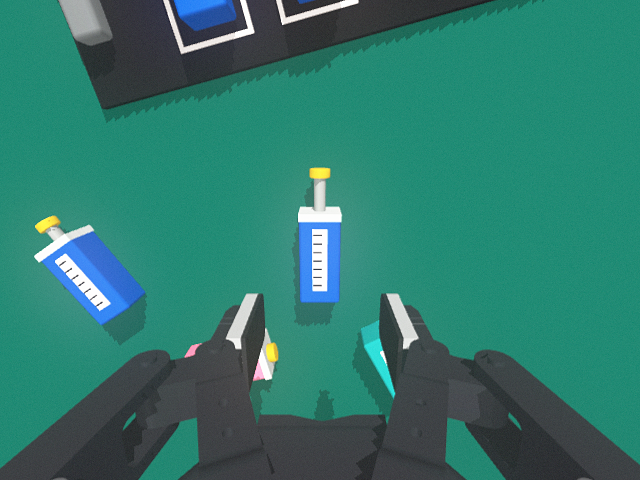

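```bash
python3 -m pendant '0.6 40 -1 1 0; 0.6 80 -1 2 0; 0.6 102 -1 2 0; 0.6 102 -1 2 0; 0.6 102 -1 2 0; 0.1 102 -1 2 0; 0.1 102 -1 2 0; 0.1 102 -1 2 0; 0.1 102 -1 2 0; 0.1 102 -1 2 0' 40
python3 -m pendant '0.1 0 0 0 0; 0.1 -50 0 0 0; 0.1 -100 0 0 0; 0.1 -100 0 0 0; 0.1 -100 0 0 0'; python3 look.py b2 .1; python3 -c "
from h import *
go(.639,-.0428,.28,3.3)"
```

```text
t: 13.1
tool_pos: [0.4467, 0.0503, 0.1806]
tool_rot: [-2.15, 0.212, 2.098]
contact_force: [0.1, -0.2, 6.3]
opening: 0.0273
t: 13.6
tool_pos: [0.4445, 0.0513, 0.2818]
tool_rot: [-2.154, 0.212, 2.095]
contact_force: [-1.1, -0.5, -2.9]
opening: 0.0271
{'px': array([322., 346.]), 'P': array([0.441, 0.052, 0.126]), 'wyaw': np.float32(-11.111), 'wsize': array([11.3, 45.5]), 'yaw': np.float64(-10.963), 'read': np.float64(22.312)}
{'px': array([ 86., 283.]), 'P': array([0.486, 0.137, 0.126]), 'wyaw': np.float32(21.992), 'wsize': array([25.8,  6.7]), 'yaw': np.float64(30.747), 'read': np.float64(-7.803)}
shift [   5.3   55.3 -209.5] spin -14.3 q6 1.72  tilt [ 0.023 -0.01  -1.   ]
```

View pics/b2.png

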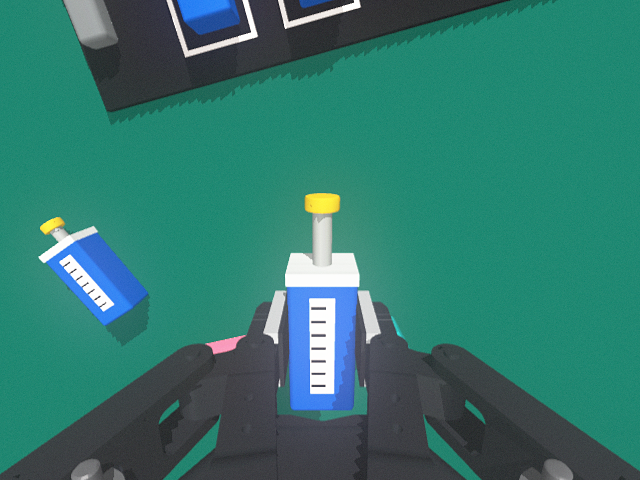

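```bash
python3 -m pendant '0.1 0 10 -40 -3; 0.1 1 21 -80 -6; 0.1 2 32 -120 -9; 0.1 3 43 -160 -12; 0.1 4 54 -195 -14.3; 0.1 5 55 -210 -14.3; 0.1 5 55 -210 -14.3; 0.1 5 55 -210 -14.3; 0.1 5 55 -210 -14.3'; python3 -c "
from h import *
go(.640,-.0428,.187,3.3)"
```

```text
t: 14.55
tool_pos: [0.6382, -0.042, 0.2785]
tool_rot: [2.208, 0.054, -2.166]
contact_force: [-0.2, -0.0, -1.9]
opening: 0.0275
shift [91.5 -0.   0. ] spin 0.1 q6 1.33  tilt [ 0.019 -0.009 -1.   ]
```

```bash
python3 -m pendant '0.1 40 0 0 0; 0.1 75 0 0 0; 0.1 90 0 0 0; 0.1 92 0 0 0; 0.1 92 0 0 0; 0.1 92 0 0 0; 0.1 92 0 0 0; 0.1 92 0 0 0'
python3 -m pendant '0.1 1 0 0 0; 0.1 1 0 0 0; 0.6 1 0 0 0; 0.6 1 0 0 0; 0.6 1 0 0 0;  0.6 1 0 0 0; 0.6 -45 0 0 0; 0.6 -95 0 0 0; 0.6 -100 0 0 0'
python3 look.py b3 .006; python3 -c "
from h import *
go(.461,.2138,.28,22)"
```

```text
t: 15.35
tool_pos: [0.6401, -0.0428, 0.1871]
tool_rot: [2.209, 0.054, -2.165]
contact_force: [0.6, -0.4, -1.4]
opening: 0.0267
t: 16.25
tool_pos: [0.6406, -0.0423, 0.2958]
tool_rot: [2.222, 0.051, -2.148]
contact_force: [0.7, 0.4, 0.7]
opening: 0.0514
{'px': array([320., 264.]), 'P': array([ 0.635, -0.045,  0.032]), 'wyaw': np.float32(2.966), 'wsize': array([45.9, 11.9]), 'yaw': np.float64(3.736), 'read': np.float64(22.347)}
{'px': array([227., 263.]), 'P': array([0.633, 0.021, 0.032]), 'wyaw': np.float32(3.012), 'wsize': array([45.7, 12.5]), 'yaw': np.float64(3.19), 'read': np.float64(36.206)}
{'px': array([133., 262.]), 'P': array([0.63 , 0.088, 0.032]), 'wyaw': np.float32(3.221), 'wsize': array([46.1, 12.5]), 'yaw': np.float64(3.431), 'read': np.float64(51.465)}
shift [   5.3 -266.2  163.9] spin -18.6 q6 1.33  tilt [ 0.031 -0.011 -0.999]
```

View pics/b3.png

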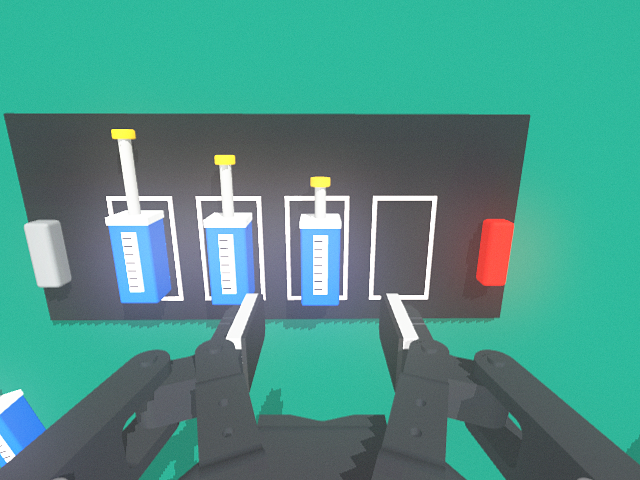

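```bash
python3 -m pendant '0.6 0 -38 23 -3; 0.6 0 -76 47 -6; 0.6 0 -114 70 -9; 0.6 0 -152 94 -12; 0.6 0 -190 117 -15; 0.6 2 -228 140 -18; 0.6 5 -266 164 -18.6; 0.6 5 -266 164 -18.6; 0.6 5 -266 164 -18.6; 0.6 5 -266 164 -18.6'; python3 look.py a1; python3 -c "
from h import *
go(.461,.2138,.177,22)"
```

```text
t: 17.3
tool_pos: [0.4613, 0.213, 0.2798]
tool_rot: [2.033, 0.371, -1.976]
contact_force: [1.1, 0.2, -1.0]
opening: 0.0511
{'px': array([310., 262.]), 'P': array([0.459, 0.215, 0.026]), 'wyaw': np.float32(21.82), 'wsize': array([45.3, 11.4]), 'yaw': np.float64(21.56), 'read': np.float64(9.852)}
shift [103.   -3.5   2.7] spin -0.1 q6 1.48  tilt [ 0.031 -0.012 -0.999]
```

View pics/a1.png

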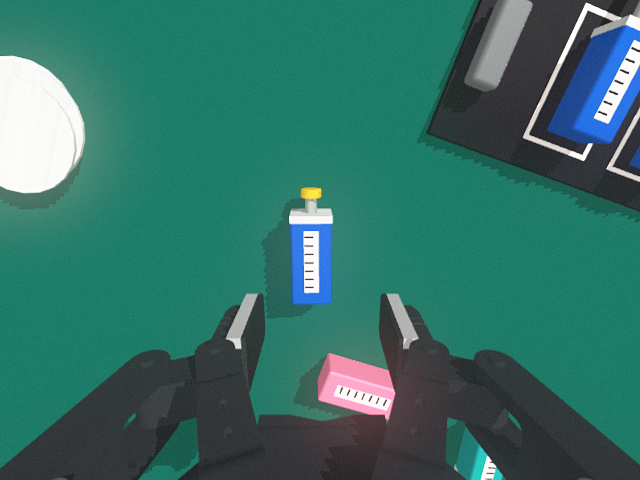

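```bash
python3 -m pendant '0.6 40 -4 1 0; 0.6 80 -4 2 0; 0.6 102 -4 3 0; 0.6 102 -4 3 0; 0.6 102 -4 3 0; 0.1 102 -4 3 0; 0.1 102 -4 3 0; 0.1 102 -4 3 0; 0.1 102 -4 3 0; 0.1 102 -4 3 0' 40
python3 -m pendant '0.1 0 0 0 0; 0.1 -50 0 0 0; 0.1 -100 0 0 0; 0.1 -100 0 0 0; 0.1 -100 0 0 0'; python3 look.py a2 .1; python3 -c "
from h import *
go(.643,-.1086,.28,3.3)"
```

```text
t: 18.35
tool_pos: [0.4619, 0.2146, 0.1805]
tool_rot: [2.039, 0.37, -1.971]
contact_force: [-0.2, 0.4, 6.7]
opening: 0.0274
t: 18.85
tool_pos: [0.4585, 0.2157, 0.2819]
tool_rot: [2.042, 0.371, -1.968]
contact_force: [-0.7, -0.1, -3.0]
opening: 0.0269
{'px': array([322., 346.]), 'P': array([0.457, 0.212, 0.126]), 'wyaw': np.float32(21.351), 'wsize': array([45.5, 11. ]), 'yaw': np.float64(21.577), 'read': np.float64(10.197)}
shift [  9.7 369.7 -50.8] spin 18.6 q6 1.49  tilt [ 0.035 -0.011 -0.999]
```

View pics/a2.png

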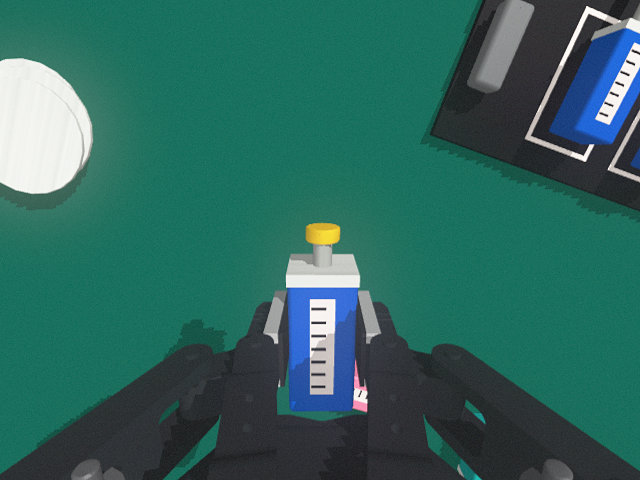

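```bash
python3 -m pendant '0.1 0 46 -6 2; 0.1 0 92 -12 4; 0.1 0 138 -19 6; 0.1 0 184 -25 9; 0.1 0 230 -31 12; 0.1 2 276 -38 15; 0.1 4 322 -44 18.6; 0.1 9 369 -51 18.6; 0.1 9 369 -51 18.6; 0.1 9 369 -51 18.6'; python3 -m pendant '0.1 0 0 0 0; 0.1 0 0 0 0'; python3 -c "
from h import *
go(.643,-.1086,.187,3.3)"
```

```text
t: 19.9
tool_pos: [0.6421, -0.1087, 0.277]
tool_rot: [2.22, 0.05, -2.157]
contact_force: [-0.1, 0.9, -2.7]
opening: 0.0271
t: 20.1
tool_pos: [0.6411, -0.1074, 0.2752]
tool_rot: [2.216, 0.053, -2.16]
contact_force: [0.2, 0.2, -2.0]
opening: 0.0265
shift [88.2  0.5  0.4] spin -0.0 q6 1.23  tilt [ 0.026 -0.008 -1.   ]
```

```bash
python3 -m pendant '0.1 40 0 0 0; 0.1 75 0 0 0; 0.1 87 0 0 0; 0.1 89 0 0 0; 0.1 89 0 0 0; 0.1 89 0 0 0; 0.1 89 0 0 0; 0.1 89 0 0 0'
python3 -m pendant '0.1 1 0 0 0; 0.1 1 0 0 0; 0.6 1 0 0 0; 0.6 1 0 0 0; 0.6 1 0 0 0;  0.6 1 0 0 0; 0.6 -45 0 0 0; 0.6 -95 0 0 0; 0.6 -120 0 0 0'
python3 -m pendant '0.6 -50 100 100 0; 0.6 -50 200 250 0; 0.6 -50 200 250 0; 0.6 -50 250 250 0; 0.6 -50 250 250 0; 0.6 -50 250 250 0; 0.6 -50 250 250 0; 0.6 -50 250 250 0; 0.6 -50 250 250 0'
python3 -c "
from h import *
im,g=gauges('top',.006); cv2.imwrite('pics/t2.png',im[:,:,::-1])
T=np.array([[.6422,-.1086],[.6384,-.0428],[.6346,.0228],[.6307,.0887]])
for k in g:
    i=np.argmin(abs(T[:,1]-k['P'][1])); print(i,np.round(k['P'][:2]-T[i],4),np.round([k['wyaw'],k['yaw'],k['read']],1))"
```

```text
t: 20.9
tool_pos: [0.6434, -0.1081, 0.1866]
tool_rot: [2.217, 0.053, -2.16]
contact_force: [-0.5, 0.2, -2.7]
opening: 0.0271
t: 21.8
tool_pos: [0.6413, -0.1074, 0.3119]
tool_rot: [2.223, 0.051, -2.151]
contact_force: [0.8, -0.8, 1.0]
opening: 0.0513
t: 22.7
tool_pos: [0.4035, -0.3719, 0.3571]
tool_rot: [2.225, 0.047, -2.152]
contact_force: [1.1, -0.1, -0.5]
opening: 0.0515
3 [-0.0002 -0.0033] [ 1.3  3.6 52.2]
2 [-0.0025 -0.0028] [ 3.   3.1 38.2]
1 [-0.0039 -0.0026] [ 4.   3.2 24.3]
0 [-0.0026 -0.0018] [ 3.   3.8 11.8]
```

View pics/t2.png

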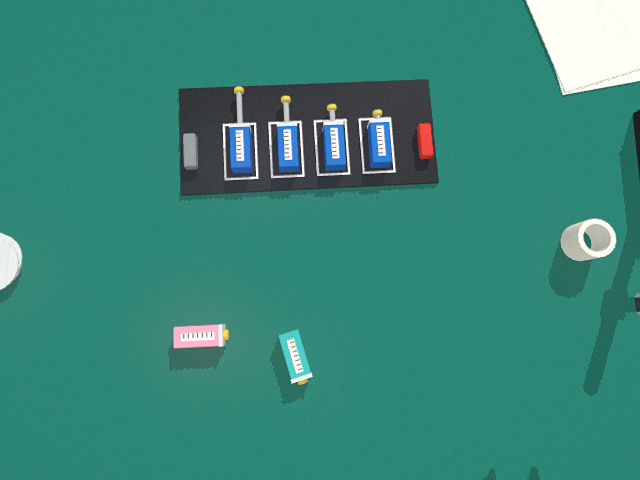

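All four gauges are in their outlines, within about 4 mm of centre, in order from the red bar. Their readings are unchanged and the arm is clear, so I'm handing in.

```bash
python3 -m pendant '0.6 0 0 0 0; 0.6 0 0 0 0; 0.6 0 0 0 0; 0.6 0 0 0 0'; python3 -c "
from station import job; print(job.finish_job())"
```

```text
t: 23.15
tool_pos: [0.4049, -0.3702, 0.3566]
tool_rot: [2.223, 0.052, -2.151]
contact_force: [0.3, 0.1, -0.4]
opening: 0.051
the job is handed in; nothing more can be done
None
```

I placed the four gauges on the board in the order a, b, c, d, with the shortest (a) next to the red bar, and handed the job in at about 23 s of the 90 s allowed.

Last checks, from the top camera with the arm moved away:
- **Position:** each scale window is within about 4 mm of its outline's centre, both along and across. The limit is 12 mm.
- **Direction:** the angles along the plungers are within about 0.5° of the board's direction.
- **Readings:** the plungers measured about 12, 24, 38 and 52 mm, so none has shifted noticeably. The fixed-camera estimate before moving was 11, 23, 37 and 52 mm.
- **Released:** the gripper is clear of everything, and the pink and turquoise look-alikes were not moved.

Three checks did not agree exactly:
- **Readings by camera:** the wrist camera read up to about 2 mm shorter than the top camera.
- **Window offset:** the window's centre seems to sit 2 to 4 mm behind the block's centre. The blocks are therefore probably even better centred along their length.
- **Gauge d's direction:** its window edge gave 1.3° against 3.6° along the plunger. That is well inside the limit.

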